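Hang the snap gauge on the hook inside the gauge cabinet

ROBOT

A 7-joint arm with a two-finger parallel gripper is mounted at the origin on the work surface. World frame = base frame: x ahead of the robot, y to its left, z up, the work surface at z = 0. Lengths are in m, angles in rad, forces in N, time in s.
With the tool pointing down it reaches from about 0.4 to 0.925 m from the base axis. Payload 4.1 kg.
Tool frame: the origin (TCP) lies on the front face of the gripper's body, between the roots of the fingers; the fingertips stand 73 mm ahead of it and the grasp point (between the pads) lies 54 mm ahead of it; z points along the fingers, y is the line along which they close (so a half turn about z gives the same grasp; the last joint's range is limited). The gripper opens to 85 mm and grips with 20 to 120 N. Pads are 22 mm wide; open, the fingers measure 114 mm over their backs; the gripper's body (76 mm by 85 mm) begins 54 mm behind the grasp point. The pads swing forward as they close: fully open they stand 13 mm farther back than shut.
Start: joints at [-1.206, 0.398, 0.045, 1.537, -0.019, 1.207, -0.051], TCP at [0.291, 0.581, 0.304] pointing down, gripper open.
Joint ranges: [-2.82, 2.82], [-0.49, 2.23], [-1.37, 1.46], [0, 2.46], [-1.36, 4.5], [0.23, 2], [-2.94, 2.94]. Speed limits (rad/s): [2.57, 2.57, 3.14, 3.14, 3.14, 3.14, 3.14].

INTERFACE

Orientations are given as [roll, pitch, yaw] about the fixed x, y, z axes, in that order (R = Rz(yaw) Ry(pitch) Rx(roll)).
In Python, from workcell import monitor, cams, order gives the robot as it stands. The module is installed in compiled form; this text tells all that it offers.
- The arm moves only by the shell command python3 -m crank [OPENING] [FORCE], which reads ROWS from standard input. ROWS is a JSON list of rows, 1 to 12 of them, each of 6 numbers: dx, dy, dz in m, then a rotation vector rx, ry, rz in rad; each row shifts and turns the commanded pose from where the row before left it, along the tool's axes as they then stand; what a row does not reach is not made up. A row lasts 1/8 s, in which the tool goes at most 0.0625 m and 0.188 rad, less where a joint would pass 70% of its speed; a pose out of reach is approached as far as the arm can. OPENING is the opening from 0.0 (shut) to 1.0 (fully open), set as the command begins (- or left out keeps the last). The fingers move at their own pace and stop on an object; FORCE is the grip in N (left out, the last holds). Time passes only in rows, so rows that do not move let the fingers close. It prints the time, the measured TCP pose, the force, the opening and the grip force at its end. Input that does not fit is refused with a message, and nothing moves.
- monitor.observe(): the state, without advancing time (a new reading comes with each control period).
- cams.grab_frame(name): name is "scene" or "top"; returns a dict with "image" (420x560x3 uint8, red, green, blue), "fx", "fy", "cx", "cy" (pixels), "extrinsics" (4x4, takes a point from camera to world coordinates). Camera axes: x right, y down, z forward; pixel columns grow to the right and rows downward; lengths in m; the calibration is good to about 2 mm. A picture is of the moment at which its call begins. There is no depth.
- order.close_job(): hands the job in; it is judged then, once.
The state is a dict: "time": time; "q": joint angles; "qvel": joint speeds; "joint_torque": joint torques, N m; "tool_pos": TCP position; "tool_rot": TCP orientation; "contact_force": force on the tool from outside, world axes, zero at the start; "torque": the same for the moment, N m; "width": opening from 0.0 (shut) to 1.0 (fully open); "finger_force": force on a finger pad.
Only numpy, scipy, OpenCV 4.12 (cv2) and the standard library are available. Lean on these libraries where they do the work, as an engineer would, in place of code of your own. Each camera call takes 0.05 s, during which the arm holds its last target. There are 200 camera calls.

TASK

Take the steel snap gauge out of its wooden stand, reach down with it through the narrow opening in the top of the gauge cabinet and hang it by its eye on the spring-backed hook inside: eye over the tip, press the spring plate back, lower the gauge fully home behind the tip, where the plate's boss clicks into the eye, and let go, so that it hangs still and upright. The hook is clamped somewhere on its slide and must be found by feel: push gently, a few newtons at a time, so that it is not forced. Do not touch the frame of the opening at all, and leave the two spindles and the plastic gauge case alone.

Things in the scene. Friction and masses are not known exactly. Their poses are not given: they have to be found in the camera images.
- gauge: flat steel snap gauge 8 mm thick, 142 mm tall, 0.2 to 0.33 kg, upright in the stand's slot, two jaws down, outer width 52 mm. Origin: centre of its underside (jaw feet). z up, x along the 8 mm thickness, y across the width. Solid neck 24 mm wide from z=41 up to the eye at z=85; tab 20 mm wide from z=104 to 142. Same front and back: either face may go to the hook.
- eye (a point): centre of the gauge's hanging hole, 85 mm above its feet; the hole runs along the gauge's x, is octagonal, 22 mm across flats, with a corner on top and one at the bottom (23.8 mm apart); the eye's outside is about 40 mm
- grip (a point): point on the gauge's tab, 45 mm above the eye centre and 12 mm below the tab's top, where the fingers pinch the 8 mm thickness
- stand: fixed wooden block 90 mm (x) by 80 mm (y) by 40 mm high; origin: centre of its underside. An open slot 12 mm wide runs along its y across the whole top, its floor 10 mm above the origin; the gauge stands in it
- cabinet: grey steel cabinet 240 mm (x) by 170 mm (y) by 195 mm high; origin: centre of its underside. Its top is the frame with the opening; its +-y sides have windows. Inside, in the cabinet's plane y=0, a steel hook points along the cabinet's -x: level round pin 8 mm thick, its outer end turned up to 13 mm above the pin's axis. All contact forces on it added up (spring clamp too) must stay below 30 N.
- frame: flat grey sheet-steel frame round the opening, on top of the cabinet, 10 mm thick, top face 195 mm and underside 185 mm above the cabinet's origin; its origin is on the cabinet's axis at 190 mm height. It must not be touched.
- opening (a point): centre of the opening, in the plane of the frame's top face; the opening is 185 mm along the cabinet's x (from x=-95 to x=+90 mm) and 76 mm along its y (+-38 mm)
- spindle_a: bystander: stepped dark steel spindle standing upright, 42 mm thick, 105 mm tall; origin: centre of its underside
- spindle_b: bystander: a second spindle just like the other
- gauge_case: bystander: orange plastic gauge case 50 x 90 x 32 mm lying on the bench; origin: centre of its underside
- hook_zone (a point): middle of the range where the hook may be clamped, 134 mm above the cabinet's origin, x=0; NOT the hook itself. The hook's place is not measured: the face of its spring plate (at rest) lies anywhere within 15 mm of this point along cabinet x, its pin axis within 10 mm in height. The very outer end of the tip is 13.5 mm from that face (toward -x); the clamp slips at about 60 N.
- cabinet_floor (a point): cabinet's inner floor, 6 mm above its underside. Round the pin is the spring plate, 30 mm wide in y, 18 mm below to 8 mm above the pin's axis, at rest 4 mm from the tip's inside; with the eye over the tip the 8 mm thick gauge must press it back 7 to 11 mm (6 to 8.7 N), then be lowered behind the tip until the pin carries it. Home: eye centre 7.6 mm below the pin's axis.
- plunger (a joint): travel of the hook's spring plate (m): 0 at rest (out toward the tip), up to 0.011 pressed back toward cabinet +x (2 N + 0.6 N per mm, then rigid). Its face carries a boss 3 mm proud, 8 mm wide, 8 to 15.5 mm below the pin's axis, that clicks into the eye under the pin when the gauge is home: it then stays at about 0.003 to 0.004; gauge held too high, 0.006 or more; no gauge, 0
There are look-alikes about, which are no part of the job. There is more than one size of the gauge; the one meant has the size given above.

How it is judged:
By the outcome, as a careful person would: the job done as asked, in the order asked, and still so for the second after the job is handed in, with the robot touching nothing.
It also fails if it takes over 64 s, if anything falls off the work surface, if the arm or the gripper's body presses on something with over 40 N, if the wrist force passes 120 N, or if a joint passes its speed limit or range.

## Working session

There is one attempt and no reset: what is moved stays moved. The work goes in short steps, Python scripts to look and compute and a shell command to move; the robot and the scene stay as the last step left them, time stands still between calls to the robot, and variables do not carry over. Pictures are saved under pics/ and viewed, at most 10 in all, crops included, and the job is handed in when it is done.

```bash
mkdir -p pics
python3 - <<'E'
from workcell import monitor,cams
import cv2,numpy as np,pickle
s=monitor.observe();print({k:np.round(v,3).tolist() for k,v in s.items()})
for n in("scene","top"):
    f=cams.grab_frame(n);pickle.dump(f,open(f'{n}0.pkl','wb'));cv2.imwrite(f'pics/{n}0.png',f["image"][:,:,::-1]);print(n,f["fx"],f["fy"],f["cx"],f["cy"],np.round(f["extrinsics"],3).tolist())
E
```

```text
{'time': 0.0, 'q': [-1.206, 0.399, 0.045, 1.538, -0.019, 1.207, -0.051], 'qvel': [0.001, -0.001, -0.001, -0.001, 0.0, 0.001, 0.002], 'joint_torque': [-0.0, -47.512, 1.364, -25.423, 0.011, 0.009, -0.0], 'tool_pos': [0.291, 0.581, 0.303], 'tool_rot': [-3.14, 0.0, 2.678], 'contact_force': [-0.223, -0.338, 1.219], 'torque': [0.053, -0.006, -0.006], 'finger_force': 0.0, 'width': 1.0}
scene 530.2201015465348 530.2201015465348 278.7504349755721 211.01744640715773 [[-0.026, 0.545, -0.838, 1.637], [0.999, 0.032, -0.01, 0.061], [0.022, -0.838, -0.545, 0.813], [0.0, 0.0, 0.0, 1.0]]
top 389.0234673479945 389.0234673479945 284.42386147407484 208.14492560960556 [[0.018, -0.983, 0.184, 0.478], [-1.0, -0.017, 0.011, 0.051], [-0.007, -0.184, -0.983, 1.088], [0.0, 0.0, 0.0, 1.0]]
```

View pics/scene0.png

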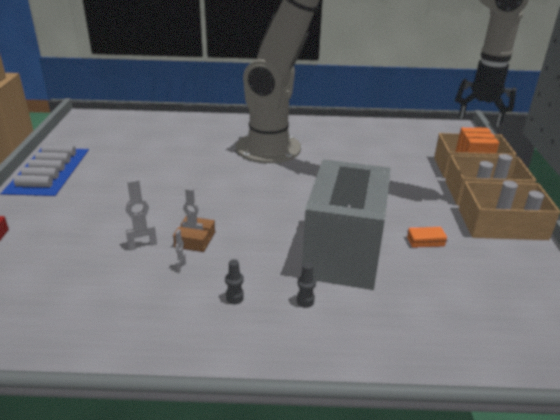

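View pics/top0.png

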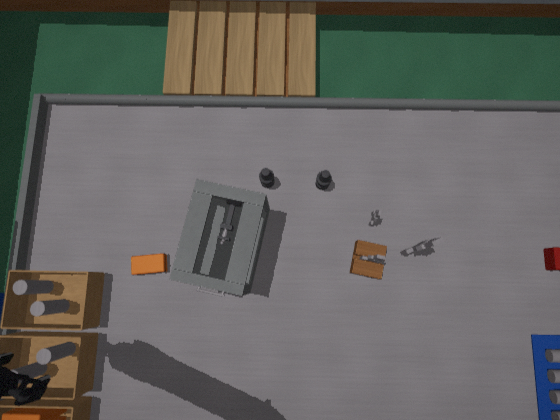

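The scene view shows the stand at about (195,233) with a gauge in it. Decoy gauges stand at (140,215) and (180,250), the cabinet is at (345,220), and the spindles are at (234,283) and (306,287). In the top view the stand is at (369,259), the cabinet at (220,238), the case at (148,264), and the hook shows at about (228,215).

Run:
```python
import cv2,numpy as np,pickle
S=pickle.load(open('scene0.pkl','rb'))["image"];T=pickle.load(open('top0.pkl','rb'))["image"]
def c(I,x,y,w,h,k):return cv2.resize(I[y:y+h,x:x+w],None,fx=k,fy=k,interpolation=cv2.INTER_CUBIC)[:,:,::-1]
a=np.hstack([c(T,160,170,133,133,3),c(T,340,230,57,57,7)])
cv2.imwrite('pics/t1.png',a)
b=np.hstack([c(S,280,150,133,133,3),c(S,165,180,57,57,7)])
cv2.imwrite('pics/s1.png',b);print(a.shape,b.shape)
```

```text
(399, 798, 3) (399, 798, 3)
```

View pics/t1.png

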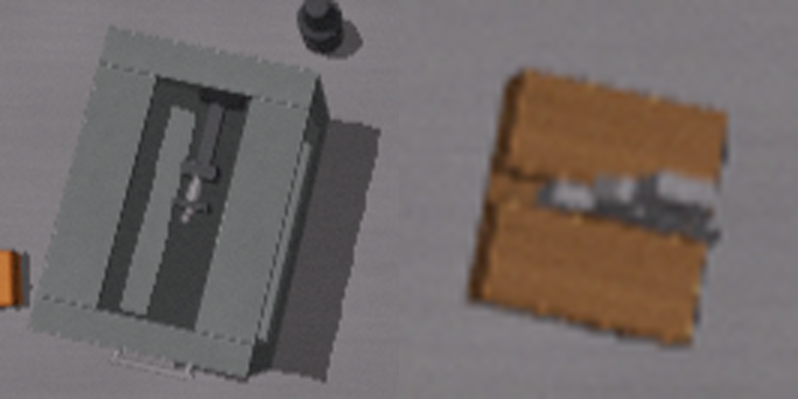

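View pics/s1.png

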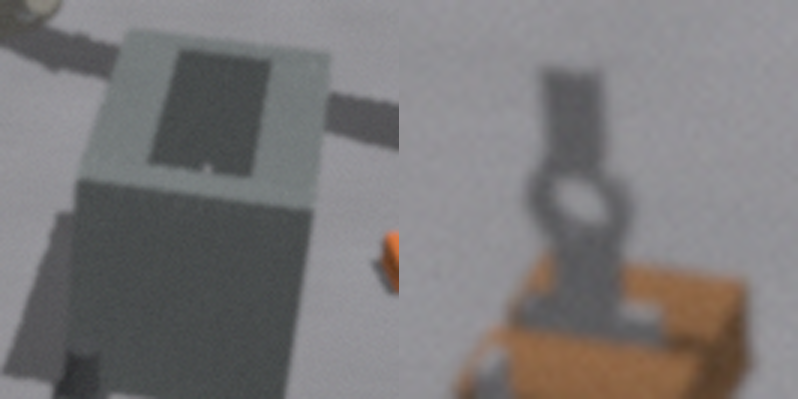

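The crops show the opening's corners clearly. The hook points toward the cabinet's near end, with its tip at about crop (185,217) and its plate at about (190,207). The stand's slot runs nearly along the world y axis. Now measuring.

```bash
cat > h.py <<'E'
import cv2,numpy as np,pickle
def ray(f,p):
    E=f["extrinsics"];d=E[:3,:3]@np.array([(p[0]-f["cx"])/f["fx"],(p[1]-f["cy"])/f["fy"],1.]);return E[:3,3],d
def onz(f,p,z):
    o,d=ray(f,p);return o+d*(z-o[2])/d[2]
def tri(f1,p1,f2,p2):
    o,d=ray(f1,p1);O,D=ray(f2,p2);t=np.linalg.lstsq(np.c_[d,-D],O-o,rcond=None)[0]
    return (o+d*t[0]+O+D*t[1])/2,np.linalg.norm(o+d*t[0]-O-D*t[1])
def proj(f,P):
    c=np.linalg.inv(f["extrinsics"])@np.r_[P,1];return np.array([f["fx"]*c[0]/c[2]+f["cx"],f["fy"]*c[1]/c[2]+f["cy"]])
S=pickle.load(open('scene0.pkl','rb'));T=pickle.load(open('top0.pkl','rb'))
E
python3 - <<'E'
from h import *
np.set_printoptions(precision=4,suppress=True)
def quad(c):
    for e in np.linspace(1,15,57):
        a=cv2.approxPolyDP(c,e,True)
        if len(a)<=4:return a[:,0].astype(float)
def big(m):return max(cv2.findContours(m,cv2.RETR_CCOMP,cv2.CHAIN_APPROX_NONE)[0],key=cv2.contourArea)
for n,f,roi in(("T",T,(160,170,133,140)),("S",S,(280,140,133,133))):
    x,y,w,h=roi;I=f["image"][y:y+h,x:x+w].astype(int);
    # greenish bright = frame
    g=(I[:,:,1]-I[:,:,0]);b=I.mean(2)
    m=((g>=6)&(b>95)).astype(np.uint8)*255
    m=cv2.morphologyEx(m,cv2.MORPH_OPEN,np.ones((3,3)))
    cs,hi=cv2.findContours(m,cv2.RETR_CCOMP,cv2.CHAIN_APPROX_NONE)
    for c,hh in zip(cs,hi[0]):
        if cv2.contourArea(c)<500:continue
        q=quad(c)
        print(n,"hole" if hh[3]>=0 else "outer",cv2.contourArea(c));q=q+[x,y]
        P=np.array([onz(f,p,.195) for p in q])[:,:2];print(np.c_[q,P],P.mean(0),np.linalg.norm(P-np.roll(P,-1,0),axis=1))
# wood
I=T["image"].astype(int);x,y=340,230;J=I[y:y+57,x:x+57];m=((J[:,:,0]-J[:,:,2])>45).astype(np.uint8)*255
m=cv2.morphologyEx(m,cv2.MORPH_CLOSE,np.ones((9,9)));c=big(m);r=cv2.minAreaRect(c);q=cv2.boxPoints(r)+[x,y];a=quad(c)+[x,y]
for Q in(q,a):
    P=np.array([onz(T,p,.04) for p in Q])[:,:2];print("stand",np.c_[Q,P],P.mean(0),np.linalg.norm(P-np.roll(P,-1,0),axis=1))
for c0 in(I[200,200],I[190,215],S["image"][160,330],S["image"][200,340],S["image"][195,192],S["image"][188,180]):print(c0)
E
```

```text
Traceback (most recent call last):
TypeError: 'NoneType' object is not subscriptable
```

Run:
```python
from h import *
I=T["image"]
for p in((180,260),(180,200),(215,190),(200,240),(250,230),(255,300),(130,150)):print(p,I[p[1],p[0]])
I=S["image"];print()
for p in((320,190),(385,190),(345,190),(340,250),(430,280),(192,195),(180,190),(190,210)):print(p,I[p[1],p[0]])
```

```text
(180, 260) [112 114 114]
(180, 200) [126 122 125]
(215, 190) [110 111 111]
(200, 240) [71 73 72]
(250, 230) [108 109 110]
(255, 300) [123 119 121]
(130, 150) [128 123 127]

(320, 190) [117 123 123]
(385, 190) [116 122 122]
(345, 190) [75 77 79]
(340, 250) [74 78 78]
(430, 280) [143 143 147]
(192, 195) [94 93 95]
(180, 190) [146 144 147]
(190, 210) [133 133 137]
```

Run:
```python
from h import *
np.set_printoptions(precision=4,suppress=True)
def quad(c):
    c=cv2.convexHull(c)
    for e in np.linspace(1,20,77):
        a=cv2.approxPolyDP(c,e,True)
        if len(a)==4:return a[:,0].astype(float)
    return cv2.boxPoints(cv2.minAreaRect(c))
for n,f,roi in(("T",T,(160,170,133,140)),("S",S,(280,140,133,133))):
    x,y,w,h=roi;I=cv2.GaussianBlur(f["image"],(0,0),0.7)[y:y+h,x:x+w].astype(int)
    g=cv2.GaussianBlur((I[:,:,1]-I[:,:,0]).astype(np.float32),(0,0),1.)
    m=((g>-1.2 if n=="T" else g>2)&(I.mean(2)>94)).astype(np.uint8)*255
    m=cv2.morphologyEx(m,cv2.MORPH_OPEN,np.ones((3,3)))
    cv2.imwrite(f'm{n}.png',m)
    cs,hi=cv2.findContours(m,cv2.RETR_CCOMP,cv2.CHAIN_APPROX_NONE)
    for c,hh in zip(cs,hi[0]):
        if cv2.contourArea(c)<500:continue
        q=quad(c)
        print(n,"hole" if hh[3]>=0 else "outer",cv2.contourArea(c));q=q+[x,y]
        P=np.array([onz(f,p,.195) for p in q])[:,:2];print(np.c_[q,P],P.mean(0),np.linalg.norm(P-np.roll(P,-1,0),axis=1))
I=T["image"].astype(int);x,y=340,230;J=I[y:y+57,x:x+57];m=((J[:,:,0]-J[:,:,2])>35).astype(np.uint8)*255
m=cv2.morphologyEx(m,cv2.MORPH_CLOSE,np.ones((9,9)));c=max(cv2.findContours(m,cv2.RETR_EXTERNAL,cv2.CHAIN_APPROX_NONE)[0],key=cv2.contourArea)
for Q in(cv2.boxPoints(cv2.minAreaRect(c))+[x,y],quad(c)+[x,y]):
    P=np.array([onz(T,p,.04) for p in Q])[:,:2];print("stand",np.c_[Q,P],P.mean(0),np.linalg.norm(P-np.roll(P,-1,0),axis=1))
a=[cv2.resize(cv2.imread(f'm{n}.png'),(399,399),interpolation=0) for n in"TS"]
cv2.imwrite('pics/m.png',np.hstack(a))
```

```text
T outer 508.0
[[219.     206.       0.6467   0.2143]
 [223.     216.       0.6232   0.2038]
 [204.     273.       0.4916   0.2407]
 [201.     267.       0.5049   0.2483]] [0.5666 0.2268] [0.0258 0.1367 0.0153 0.1458]
T outer 7462.5
[[196.     180.       0.7085   0.272 ]
 [264.     194.       0.6772   0.1098]
 [241.     294.       0.4466   0.155 ]
 [170.     278.       0.479    0.3172]] [0.5778 0.2135] [0.1652 0.235  0.1654 0.2339]
T hole 2849.0
[[212.     194.       0.6752   0.2322]
 [245.     202.       0.6573   0.1538]
 [224.     281.       0.4746   0.1945]
 [191.     273.       0.491    0.2703]] [0.5745 0.2127] [0.0804 0.1872 0.0775 0.188 ]
S outer 3844.5
[[322.     160.       0.4464   0.1533]
 [388.     167.       0.4728   0.3153]
 [384.     219.       0.7058   0.2726]
 [306.     209.       0.6767   0.109 ]] [0.5754 0.2126] [0.1641 0.2369 0.1662 0.2345]
S hole 1343.0
[[340.     166.       0.4754   0.1965]
 [370.     171.       0.4964   0.268 ]
 [362.     209.       0.6695   0.2302]
 [329.     203.       0.6493   0.16  ]] [0.5727 0.2137] [0.0745 0.1772 0.0731 0.1777]
stand [[349.1154 272.4231   0.5026  -0.112 ]
 [355.7308 239.3462   0.5909  -0.1309]
 [387.4615 245.6923   0.5753  -0.2157]
 [380.8461 278.7692   0.4875  -0.1956]] [ 0.5391 -0.1635] [0.0903 0.0863 0.0901 0.0849]
stand [[356.     241.       0.5864  -0.1315]
 [386.     246.       0.5744  -0.2118]
 [381.     278.       0.4895  -0.1961]
 [350.     271.       0.5063  -0.1144]] [ 0.5392 -0.1634] [0.0811 0.0863 0.0834 0.0819]
```

View pics/m.png

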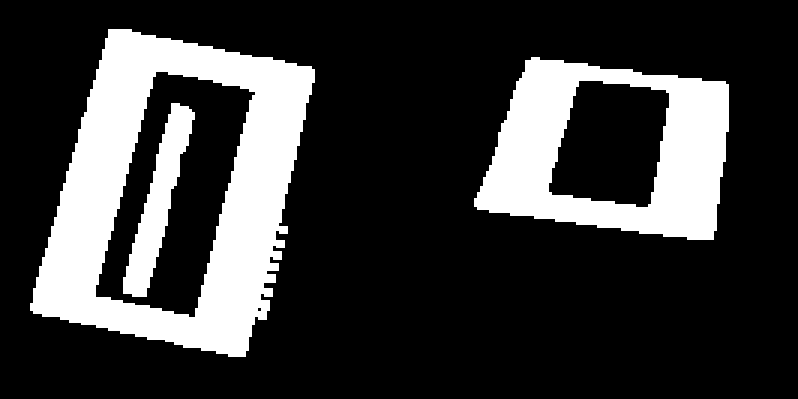

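```bash
python3 - <<'E'
from h import *
np.set_printoptions(precision=4,suppress=True)
print("tab",tri(T,(381.6,257),S,(189.7,190)))
print("hook",tri(T,(221.8,241.5),S,(349,205.7)))
yc=-.2;c=np.array([.5765,.2132]);R=np.array([[np.cos(yc),-np.sin(yc)],[np.sin(yc),np.cos(yc)]])
for nm,p in(("tipouter",(182/3+160,219/3+170)),("tipblob",(187/3+160,213/3+170)),("plate",(190/3+160,206/3+170)),("ringish",(193/3+160,188/3+170)),("clamp",(200/3+160,172/3+170)),("rail",(222/3+160,105/3+170))):
    print(nm,[((onz(T,p,z)[:2]-c)@R*1000).round(1).tolist() for z in(.12,.134,.15)])
print("glint scene", [((onz(S,(349,205.7),z)[:2]-c)@R*1000).round(1).tolist() for z in(.12,.134,.15,.185,.195)])
# tab/eye in scene
g=np.array([[165+(x-399)/7,180+y/7] for x,y in((542,70),(602,70),(546,160),(602,160),(583,203),(560,320),(617,320))])
for z,i in((.152,0),(.152,1),(.114,2),(.114,3),(.095,4),(.055,5),(.055,6)):print(z,g[i],onz(S,g[i],z)[:2])
E
cat > crop.py <<'E'
from h import *
a=T["image"][200:250,200:250];b=T["image"][235:285,345:395];
cv2.imwrite('pics/z.png',np.hstack([cv2.resize(np.clip((i.astype(float)-40)*(2.2 if k==0 else 1.2),0,255).astype(np.uint8),(400,400),interpolation=cv2.INTER_CUBIC) for k,i in enumerate((a,b))])[:,:,::-1])
E
python3 crop.py
```

```text
tab (array([ 0.5376, -0.1705,  0.15  ]), np.float64(0.004556230619272216))
hook (array([0.5692, 0.2147, 0.1389]), np.float64(0.0026179144866023806))
tipouter [[-10.3, 4.1], [-11.1, 1.4], [-12.0, -1.6]]
tipblob [[-4.6, 1.2], [-5.5, -1.4], [-6.5, -4.3]]
plate [[1.6, 0.2], [0.6, -2.4], [-0.5, -5.3]]
ringish [[16.8, 1.5], [15.6, -1.1], [14.2, -4.1]]
clamp [[31.1, -1.0], [29.7, -3.5], [28.1, -6.5]]
rail [[90.5, -5.3], [88.3, -7.8], [85.7, -10.6]]
glint scene [[-38.3, -0.5], [-15.9, 0.8], [9.7, 2.2], [65.7, 5.4], [81.7, 6.3]]
0.152 [185.4286 190.    ] [ 0.5423 -0.1776]
0.152 [194. 190.] [ 0.541  -0.1571]
0.114 [186.     202.8571] [ 0.5403 -0.1794]
0.114 [194.     202.8571] [ 0.5391 -0.1599]
0.095 [191.2857 209.    ] [ 0.538  -0.1681]
0.055 [188.     225.7143] [ 0.5535 -0.1765]
0.055 [196.1429 225.7143] [ 0.5524 -0.1563]
```

View pics/z.png

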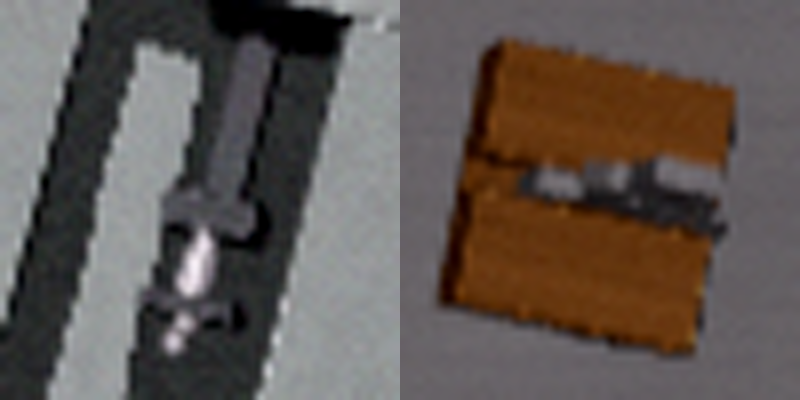

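The zoom shows the hook's plate at about full-image (223,238) and the tip's end at about (221.5,243–244). That puts the plate face near cabinet x≈0, and the glint in the scene view puts the tip's top at z≈0.138. The gauge is at about (0.5395,-0.168) with yaw ≈-0.2. Moving over to the stand.

```bash
cat >> h.py <<'E'
from scipy.spatial.transform import Rotation as Ro
YC=-.2;CC=np.array([.5765,.2132])
def cab(x,y):return CC+np.array([[np.cos(YC),-np.sin(YC)],[np.sin(YC),np.cos(YC)]])@[x,y]
def go(P,yaw):
    from workcell import monitor
    s=monitor.observe();R=Ro.from_euler('xyz',s["tool_rot"]);G=Ro.from_euler('xyz',[np.pi,0,yaw])
    print("t",round(s["time"],2),"pos",np.round(s["tool_pos"],4),"rot",np.round(s["tool_rot"],4),"w",s["width"],"F",np.round(s["contact_force"],2))
    print("d tool",np.round(R.inv().apply(np.array(P)-s["tool_pos"]),4),"rotvec",np.round((R.inv()*G).as_rotvec(),4))
E
echo '[[-0.043, -0.043, 0, 0, 0, 0], [-0.043, -0.043, 0, 0, 0, 0], [-0.043, -0.043, 0, 0, 0, 0], [-0.043, -0.043, 0, 0, 0, 0], [-0.043, -0.043, 0, 0, 0, 0], [-0.043, -0.043, 0, 0, 0, 0], [-0.043, -0.043, 0, 0, 0, 0], [-0.043, -0.043, 0, 0, 0, 0], [-0.043, -0.043, 0, 0, 0, 0], [-0.043, -0.043, 0, 0, 0, 0], [-0.043, -0.043, 0, 0, 0, 0], [-0.043, -0.043, 0, 0, 0, 0]]' | python3 -m crank 0.6
echo '[[0, 0, 0, 0, 0, 0.187], [0, 0, 0, 0, 0, 0.187], [0, 0, 0, 0, 0, 0.187], [0, 0, 0, 0, 0, 0.187], [0, 0, 0, 0, 0, 0.187], [0, 0, 0, 0, 0, 0.187], [0, 0, 0, 0, 0, 0.187]]' | python3 -m crank
python3 -c "
from h import *
go([.5395,-.1678,.26],np.pi/2-.2)"
```

```text
time: 1.6
tool_pos: [0.5217, -0.1125, 0.3038]
tool_rot: [3.141, -0.0, 2.678]
contact_force: [1.3, 0.5, -0.0]
width: 0.6
finger_force: 0.0
time: 2.48
tool_pos: [0.5212, -0.1108, 0.3035]
tool_rot: [-3.141, -0.0, 1.363]
contact_force: [-0.1, 0.1, -1.1]
width: 0.596
finger_force: 0.0
t 2.48 pos [ 0.5212 -0.1108  0.3035] rot [-3.1408e+00 -1.0000e-04  1.3628e+00] w 0.5958372328295964 F [-0.1   0.13 -1.1 ]
d tool [-0.052   0.0298  0.0435] rotvec [-0.0008 -0.0001 -0.008 ]
```

```bash
echo '[[-0.026, 0.015, 0.02, 0, 0, 0], [-0.026, 0.015, 0.0235, 0, 0, -0.008], [0, 0, 0, 0, 0, 0], [0, 0, 0.022, 0, 0, 0], [0, 0, 0.022, 0, 0, 0], [0, 0, 0.022, 0, 0, 0], [0, 0, 0, 0, 0, 0]]' | python3 -m crank
python3 -c "
from h import *
go([.5395,-.1678,.194],np.pi/2-.2)
from workcell import cams
f=cams.grab_frame('scene')['image'][150:250,140:240];cv2.imwrite('pics/g.png',cv2.resize(f,None,fx=5,fy=5,interpolation=2)[:,:,::-1])"
```

```text
time: 3.35
tool_pos: [0.5396, -0.1664, 0.1934]
tool_rot: [-3.138, -0.001, 1.378]
contact_force: [0.3, -0.6, 0.2]
width: 0.597
finger_force: 0.0
t 3.35 pos [ 0.5396 -0.1664  0.1934] rot [-3.1383e+00 -9.0000e-04  1.3779e+00] w 0.596794443830536 F [ 0.29 -0.57  0.17]
d tool [-0.0014  0.0002 -0.0006] rotvec [-0.0033 -0.0009  0.0071]
```

View pics/g.png

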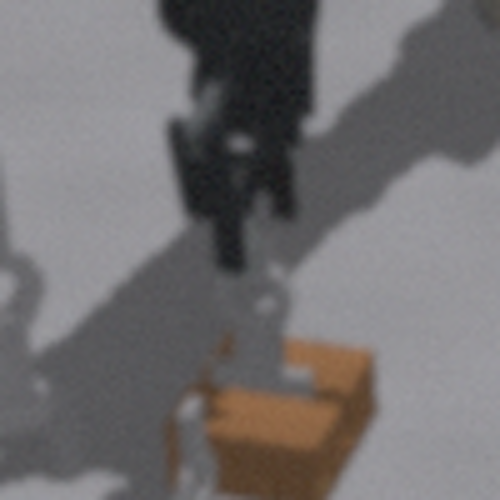

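```bash
python3 -c "
from h import *
u=np.array([np.cos(-.2),np.sin(-.2)]);v=np.array([.2,.98])
c=np.array([.5396,-.1664])
def p(P):return ((proj(S,P)-[140,150])*5).round()
for d in(.025,.032,-.025,-.032):print(d,[p(np.r_[c+u*d+v*w,.1205]) for w in(-.011,0,.011)])
print('eye',p([.5395,-.1678,.095]),'eye orig px',[ (191.3-140)*5,(209-150)*5],'tabtop',p([.5395,-.1678,.152]), [(189.7-140)*5,200])
print('stand front top corners',p([.5895,-.1315,.04]),p([.5744,-.212,.04]))
"
```

```text
0.025 [array([216., 277.]), array([237., 280.]), array([259., 283.])]
0.032 [array([210., 284.]), array([232., 287.]), array([253., 290.])]
-0.025 [array([253., 225.]), array([274., 227.]), array([295., 230.])]
-0.032 [array([258., 217.]), array([279., 220.]), array([300., 223.])]
eye [256. 297.] eye orig px [256.50000000000006, 295] tabtop [248. 198.] [248.49999999999994, 200]
stand front top corners [321. 448.] [164. 425.]
```

Projection agrees: the near finger is at crop (230,270), with 232–237 expected, and the far one is at about (280,215). The fingers straddle the tab, so I'm gripping.

```bash
echo '[[-0.0014, 0, 0, 0, 0, 0], [0, 0, 0, 0, 0, 0], [0, 0, 0, 0, 0, 0], [0, 0, 0, 0, 0, 0], [0, 0, 0, 0, 0, 0], [0, 0, 0, 0, 0, 0], [0, 0, 0, 0, 0, 0], [0, 0, 0, 0, 0, 0]]' | python3 -m crank 0 60
echo '[[0, 0, -0.005, 0, 0, 0], [0, 0, -0.01, 0, 0, 0], [0, 0, -0.03, 0, 0, 0], [0, 0, -0.05, 0, 0, 0], [0, 0, -0.05, 0, 0, 0], [0, 0, -0.045, 0, 0, 0], [0, 0, 0, 0, 0, 0], [0, 0, 0, 0, 0, 0]]' | python3 -m crank
python3 -c "
from h import *
P=cab(-.035,0);print(P)
go([*P,.385],np.pi/2-.2)
from workcell import cams
for n in('scene','top'):
  f=cams.grab_frame(n);pickle.dump(f,open(n+'1.pkl','wb'))
f=f=pickle.load(open('scene1.pkl','rb'))['image'][60:210,120:270];cv2.imwrite('pics/l.png',cv2.resize(f,None,fx=4,fy=4,interpolation=2)[:,:,::-1])"
```

```text
time: 4.4
tool_pos: [0.54, -0.1694, 0.1954]
tool_rot: [-3.141, -0.001, 1.377]
contact_force: [-1.6, 0.5, 6.6]
width: 0.082
finger_force: 58.6
time: 5.4
tool_pos: [0.5396, -0.169, 0.3837]
tool_rot: [-3.14, -0.001, 1.377]
contact_force: [0.8, 0.1, -2.1]
width: 0.085
finger_force: 58.8
[0.54219767 0.22015343]
t 5.4 pos [ 0.5396 -0.169   0.3837] rot [-3.1403e+00 -6.0000e-04  1.3769e+00] w 0.08456674713610546 F [ 0.83  0.06 -2.09]
d tool [ 0.3823 -0.0724 -0.001 ] rotvec [-0.0013 -0.0006  0.0061]
```

View pics/l.png

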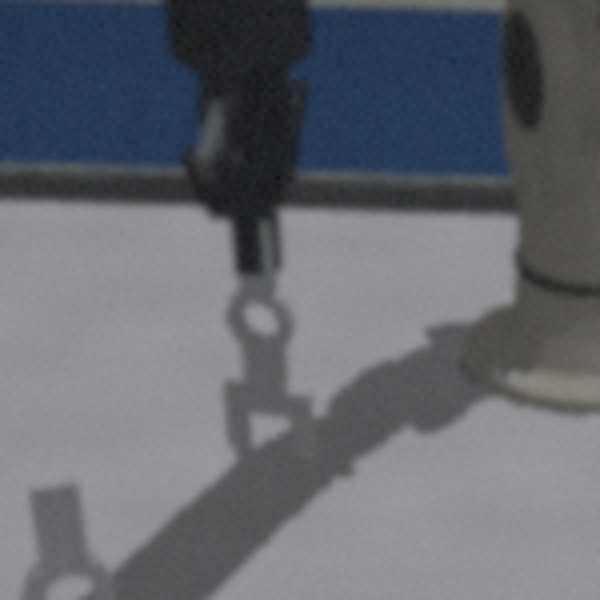

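The gauge is held upright below the fingers, with its eye at crop (261,315), and the throat between the jaws is visible. Carrying it above the opening.

```bash
echo '[[0, 0, -0.035, 0, 0, 0], [0.0478, -0.009, 0, 0, 0, 0], [0.0478, -0.009, 0, 0, 0, 0], [0.0478, -0.009, 0, 0, 0, 0], [0.0478, -0.009, 0, 0, 0, 0], [0.0478, -0.009, 0, 0, 0, 0], [0.0478, -0.009, 0, 0, 0, 0], [0.0478, -0.009, 0, 0, 0, 0], [0.0478, -0.0094, 0, 0, 0, 0.006], [0, 0, 0, 0, 0, 0], [0, 0, 0, 0, 0, 0], [0, 0, 0, 0, 0, 0]]' | python3 -m crank
python3 -c "
from h import *
f=pickle.load(open('scene1.pkl','rb'))
o,d=ray(f,(120+261/4,60+315/4));P=o+d*(.5396-o[0])/d[0];print('eye then',P,'expected z',.3837-.1004)
go([*cab(-.010,0),.31],np.pi/2-.2)
from workcell import cams
for n in('scene','top'):
  f=cams.grab_frame(n);pickle.dump(f,open(n+'2.pkl','wb'))
a=pickle.load(open('scene2.pkl','rb'))['image'][70:220,280:430];b=f['image'][160:310,150:300]
cv2.imwrite('pics/o.png',cv2.resize(np.hstack([a,b]),(800,400),interpolation=2)[:,:,::-1])"
```

```text
time: 7.0
tool_pos: [0.543, 0.218, 0.419]
tool_rot: [-3.141, 0.001, 1.368]
contact_force: [-0.5, -0.5, -1.9]
width: 0.081
finger_force: 59.0
eye then [ 0.5396     -0.16849146  0.28670803] expected z 0.2833
t 7.0 pos [0.543 0.218 0.419] rot [-3.1412e+00  1.0000e-03  1.3681e+00] w 0.08127964204115062 F [-0.48 -0.48 -1.91]
d tool [0.0021 0.0238 0.109 ] rotvec [-0.0004  0.001  -0.0027]
```

View pics/o.png

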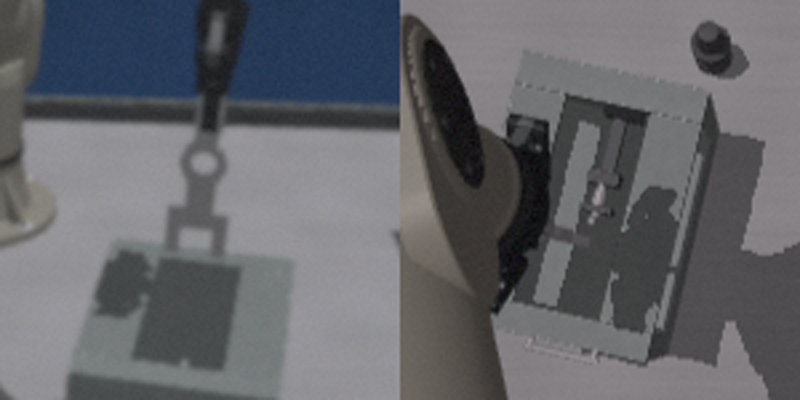

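The gauge hangs upright, with its eye at left crop (205,162). The glint at the hook's tip is unchanged at crop (185,362). Lowering into the opening above the tip.

```bash
echo '[[0.002, 0.0118, 0, 0, 0, -0.003], [0, 0.012, 0, 0, 0, 0], [0, 0, 0, 0, 0, 0], [0, 0, 0.03, 0, 0, 0], [0, 0, 0.03, 0, 0, 0], [0, 0, 0.03, 0, 0, 0], [0, 0, 0.019, 0, 0, 0], [0, 0, 0, 0, 0, 0], [0, 0, 0, 0, 0, 0]]' | python3 -m crank
python3 -c "
from h import *
go([*cab(-.010,0),.29],np.pi/2-.2)"
```

```text
time: 8.22
tool_pos: [0.5673, 0.2173, 0.3117]
tool_rot: [3.14, -0.001, 1.374]
contact_force: [0.4, -0.2, -1.9]
width: 0.082
finger_force: 58.9
t 8.22 pos [0.5673 0.2173 0.3117] rot [ 3.1397e+00 -1.3000e-03  1.3738e+00] w 0.08227568192995738 F [ 0.38 -0.23 -1.95]
d tool [-0.0022 -0.0002  0.0217] rotvec [ 0.0019 -0.0014  0.003 ]
```

```bash
g(){ egrep 'tool_pos|contact'|tr '\n' ' ';echo; }
echo '[[-0.002, 0, 0.005, 0, 0, 0], [0, 0, 0.004, 0, 0, 0], [0, 0, 0, 0, 0, 0]]' | python3 -m crank|g
echo '[[0, 0, 0.003, 0, 0, 0], [0, 0, 0, 0, 0, 0]]' | python3 -m crank|g
echo '[[0, 0, 0.003, 0, 0, 0], [0, 0, 0, 0, 0, 0]]' | python3 -m crank|g
```

```text
tool_pos: [0.566, 0.2152, 0.3012] contact_force: [0.5, -0.6, -2.9] 
tool_pos: [0.566, 0.2153, 0.2982] contact_force: [0.1, 0.2, -2.6] 
tool_pos: [0.5666, 0.2153, 0.2974] contact_force: [-3.3, -0.4, 6.5]
```

Contact at TCP z≈0.2975. The picture shows the throat's top about 24.5 mm above the feet, so the tip's top is at z≈0.137 and the pin axis at about 0.125, which matches the image. Backing off, lowering the eye to tip height and approaching.

```bash
g(){ egrep 'tool_pos|contact'|tr '\n' ' ';echo; }
echo '[[0, 0, -0.008, 0, 0, 0], [0, 0, 0, 0, 0, 0], [0, -0.013, 0, 0, 0, 0], [0, -0.013, 0, 0, 0, 0], [0, 0, 0, 0, 0, 0], [0, 0, 0.02, 0, 0, 0], [0, 0, 0.02, 0, 0, 0], [0, 0, 0.02, 0, 0, 0], [0, 0, 0.013, 0, 0, 0], [0, 0, 0, 0, 0, 0], [0, 0, 0, 0, 0, 0]]' | python3 -m crank|g
python3 -c "
from h import *
go([*cab(-.025,0),.230],np.pi/2-.2)"
```

```text
tool_pos: [0.5412, 0.2204, 0.2312] contact_force: [0.5, 0.3, -2.5] 
t 10.47 pos [0.5412 0.2204 0.2312] rot [ 3.1403e+00 -9.0000e-04  1.3738e+00] w 0.08099569568053298 F [ 0.49  0.25 -2.55]
d tool [-0.0001  0.011   0.0012] rotvec [ 0.0013 -0.0009  0.003 ]
```

```bash
g(){ egrep 'tool_pos|contact'|tr '\n' ' ';echo; }
echo '[[0, 0.007, 0.0012, 0, 0, 0.003], [0, 0.007, 0, 0, 0, 0], [0, 0, 0, 0, 0, 0]]' | python3 -m crank|g
echo '[[0, 0.002, 0, 0, 0, 0], [0, 0, 0, 0, 0, 0]]' | python3 -m crank|g
echo '[[0, 0.002, 0, 0, 0, 0], [0, 0, 0, 0, 0, 0]]' | python3 -m crank|g
echo '[[0, 0.002, 0, 0, 0, 0], [0, 0, 0, 0, 0, 0]]' | python3 -m crank|g
echo '[[0, 0.002, 0, 0, 0, 0], [0, 0, 0, 0, 0, 0]]' | python3 -m crank|g
```

```text
tool_pos: [0.5553, 0.2171, 0.2296] contact_force: [-0.6, 0.3, -1.6] 
tool_pos: [0.5564, 0.2171, 0.2292] contact_force: [0.4, 0.3, -2.3] 
tool_pos: [0.5584, 0.2167, 0.2293] contact_force: [0.1, -0.7, -1.9] 
tool_pos: [0.5604, 0.2163, 0.2293] contact_force: [-1.1, -0.4, -2.9] 
tool_pos: [0.5624, 0.2159, 0.2293] contact_force: [0.8, 0.7, -1.5]
```

```bash
g(){ egrep 'tool_pos|contact'|tr '\n' ' ';echo; }
echo '[[0, 0.002, 0, 0, 0, 0], [0, 0, 0, 0, 0, 0]]' | python3 -m crank|g
echo '[[0, 0.002, 0, 0, 0, 0], [0, 0, 0, 0, 0, 0]]' | python3 -m crank|g
echo '[[0, 0.002, 0, 0, 0, 0], [0, 0, 0, 0, 0, 0]]' | python3 -m crank|g
```

```text
tool_pos: [0.5644, 0.2155, 0.2293] contact_force: [-0.2, -0.2, -2.3] 
tool_pos: [0.5663, 0.2151, 0.2292] contact_force: [-0.8, -0.2, -3.0] 
tool_pos: [0.5683, 0.2147, 0.2293] contact_force: [-0.1, 0.7, -1.9]
```

```bash
g(){ egrep 'tool_pos|contact'|tr '\n' ' ';echo; }
echo '[[0, 0.002, 0, 0, 0, 0], [0, 0, 0, 0, 0, 0]]' | python3 -m crank|g
echo '[[0, 0.002, 0, 0, 0, 0], [0, 0, 0, 0, 0, 0]]' | python3 -m crank|g
echo '[[0, 0.001, 0, 0, 0, 0], [0, 0, 0, 0, 0, 0]]' | python3 -m crank|g
```

```text
tool_pos: [0.5699, 0.2145, 0.2292] contact_force: [-0.7, -0.1, -2.2] 
tool_pos: [0.5714, 0.2142, 0.2291] contact_force: [-1.8, 0.9, -1.7] 
tool_pos: [0.5726, 0.214, 0.2291] contact_force: [-2.9, 0.5, -1.0]
```

```bash
g(){ egrep 'tool_pos|contact'|tr '\n' ' ';echo; }
echo '[[0, 0.001, 0, 0, 0, 0], [0, 0.001, 0, 0, 0, 0], [0, 0, 0, 0, 0, 0]]' | python3 -m crank|g
echo '[[0, 0.001, 0, 0, 0, 0], [0, 0.001, 0, 0, 0, 0], [0, 0, 0, 0, 0, 0]]' | python3 -m crank|g
echo '[[0, 0.001, 0, 0, 0, 0], [0, 0.001, 0, 0, 0, 0], [0, 0, 0, 0, 0, 0]]' | python3 -m crank|g
python3 -c "
from h import *
go([*cab(.0024,0),.2296],np.pi/2-.2)"
```

```text
tool_pos: [0.5746, 0.2135, 0.2291] contact_force: [-4.9, 0.9, -0.7] 
tool_pos: [0.5763, 0.2132, 0.229] contact_force: [-5.2, 1.5, -0.3] 
tool_pos: [0.5779, 0.2129, 0.229] contact_force: [-5.9, 1.0, 1.6] 
t 14.47 pos [0.5779 0.2129 0.229 ] rot [-3.1388e+00  2.0000e-04  1.3711e+00] w 0.08531837598226286 F [-5.93  1.04  1.64]
d tool [ 0.      0.0009 -0.0006] rotvec [-0.0028  0.0002  0.0003]
```

```bash
g(){ egrep 'tool_pos|contact'|tr '\n' ' ';echo; }
echo '[[0, 0, -0.001, 0, 0, 0], [0, 0, 0, 0, 0, 0]]' | python3 -m crank|g
echo '[[0, 0, -0.001, 0, 0, 0], [0, 0, 0, 0, 0, 0]]' | python3 -m crank|g
echo '[[0, 0.001, 0, 0, 0, 0], [0, 0, 0, 0, 0, 0], [0, 0, 0, 0, 0, 0]]' | python3 -m crank|g
```

```text
tool_pos: [0.5773, 0.213, 0.2291] contact_force: [-5.3, 0.6, -3.3] 
tool_pos: [0.5771, 0.2131, 0.2297] contact_force: [-4.9, 2.1, -4.4] 
tool_pos: [0.5779, 0.2129, 0.2296] contact_force: [-6.4, 1.3, -4.2]
```

```bash
g(){ egrep 'tool_pos|contact'|tr '\n' ' ';echo; }
echo '[[0, 0.001, 0, 0, 0, 0], [0, 0.001, 0, 0, 0, 0], [0, 0, 0, 0, 0, 0]]' | python3 -m crank|g
echo '[[0, 0, 0.001, 0, 0, 0], [0, 0, 0.001, 0, 0, 0], [0, 0, 0, 0, 0, 0]]' | python3 -m crank|g
echo '[[0, 0, 0.001, 0, 0, 0], [0, 0, 0.001, 0, 0, 0], [0, 0, 0, 0, 0, 0]]' | python3 -m crank|g
```

```text
tool_pos: [0.5796, 0.2126, 0.2296] contact_force: [-6.1, 1.4, -3.3] 
tool_pos: [0.5802, 0.2124, 0.2289] contact_force: [-8.2, 1.5, 1.6] 
tool_pos: [0.5802, 0.2126, 0.227] contact_force: [-7.8, 0.2, 1.2]
```

```bash
g(){ egrep 'tool_pos|contact'|tr '\n' ' ';echo; }
echo '[[0, -0.0005, 0.001, 0, 0, 0], [0, 0, 0.001, 0, 0, 0], [0, 0, 0, 0, 0, 0]]' | python3 -m crank|g
echo '[[0, 0, 0.001, 0, 0, 0], [0, 0, 0.001, 0, 0, 0], [0, 0, 0, 0, 0, 0]]' | python3 -m crank|g
echo '[[0, 0, 0.001, 0, 0, 0], [0, 0, 0.001, 0, 0, 0], [0, 0, 0, 0, 0, 0]]' | python3 -m crank|g
```

```text
tool_pos: [0.5799, 0.2127, 0.225] contact_force: [-6.7, 2.4, 0.9] 
tool_pos: [0.5799, 0.2128, 0.223] contact_force: [-7.4, 2.6, 0.5] 
tool_pos: [0.58, 0.2127, 0.2206] contact_force: [-5.3, 2.1, -2.1]
```

```bash
g(){ egrep 'tool_pos|contact'|tr '\n' ' ';echo; }
echo '[[0, 0, 0.001, 0, 0, 0], [0, 0, 0, 0, 0, 0]]' | python3 -m crank|g
echo '[[0, 0, 0.001, 0, 0, 0], [0, 0, 0, 0, 0, 0]]' | python3 -m crank|g
echo '[[0, 0, 0.001, 0, 0, 0], [0, 0, 0, 0, 0, 0]]' | python3 -m crank|g
```

```text
tool_pos: [0.5803, 0.2128, 0.2199] contact_force: [-6.6, 1.5, -1.0] 
tool_pos: [0.5805, 0.2128, 0.2191] contact_force: [-6.9, 2.1, 0.5] 
tool_pos: [0.5805, 0.2127, 0.2182] contact_force: [-6.3, 1.3, 0.6]
```

```bash
g(){ egrep 'tool_pos|contact'|tr '\n' ' ';echo; }
echo '[[0, 0, 0.001, 0, 0, 0], [0, 0, 0, 0, 0, 0]]' | python3 -m crank|g
echo '[[0, 0, 0.001, 0, 0, 0], [0, 0, 0, 0, 0, 0]]' | python3 -m crank|g
```

```text
tool_pos: [0.5807, 0.2127, 0.2176] contact_force: [-6.5, 1.8, 2.6] 
tool_pos: [0.5807, 0.2126, 0.2175] contact_force: [-9.1, 0.8, 6.8]
```

The gauge is seated: z stopped at 0.2175, 0.3 mm from the predicted home height. Now easing the push and the down-force so the gauge rests against the inside of the tip.

```bash
g(){ egrep 'tool_pos|contact'|tr '\n' ' ';echo; }
echo '[[0, -0.001, -0.001, 0, 0, 0], [0, -0.001, 0, 0, 0, 0], [0, 0, 0, 0, 0, 0]]' | python3 -m crank|g
echo '[[0, -0.001, 0, 0, 0, 0], [0, -0.001, 0, 0, 0, 0], [0, 0, 0, 0, 0, 0]]' | python3 -m crank|g
echo '[[0, -0.001, 0, 0, 0, 0], [0, 0, 0, 0, 0, 0], [0, 0, 0, 0, 0, 0]]' | python3 -m crank|g
```

```text
tool_pos: [0.5797, 0.2128, 0.2176] contact_force: [-3.6, 2.0, 1.3] 
tool_pos: [0.5778, 0.2132, 0.2176] contact_force: [-3.1, 2.1, 0.8] 
tool_pos: [0.5768, 0.2134, 0.2176] contact_force: [-1.3, 2.2, 1.9]
```

```bash
echo '[[0, 0, 0, 0, 0, 0], [0, 0, 0, 0, 0, 0], [0, 0, 0, 0, 0, 0], [0, 0, 0, 0, 0, 0]]' | python3 -m crank 0.3
python3 -c "
from h import *
go([.5768,.2134,.2176],np.pi/2-.2)"
```

```text
time: 20.48
tool_pos: [0.5766, 0.2127, 0.2172]
tool_rot: [3.141, 0.0, 1.37]
contact_force: [-0.3, -0.4, 0.7]
width: 0.296
finger_force: 0.0
t 20.48 pos [0.5766 0.2127 0.2172] rot [3.1412e+00 2.0000e-04 1.3705e+00] w 0.29642729219332853 F [-0.28 -0.37  0.75]
d tool [ 0.0007  0.0001 -0.0004] rotvec [ 0.0004  0.0002 -0.0003]
```

```bash
echo '[[0, 0, -0.005, 0, 0, 0], [0, 0, -0.01, 0, 0, 0], [0, 0, -0.02, 0, 0, 0], [0, 0, -0.03, 0, 0, 0], [0, 0, -0.04, 0, 0, 0], [0, 0, -0.04, 0, 0, 0], [0, 0, -0.03, 0, 0, 0], [-0.05, 0, 0, 0, 0, 0], [-0.05, 0, 0, 0, 0, 0], [-0.05, 0, 0, 0, 0, 0], [-0.05, 0, 0, 0, 0, 0], [-0.03, 0, 0, 0, 0, 0]]' | python3 -m crank
echo '[[0, 0, 0, 0, 0, 0], [0, 0, 0, 0, 0, 0], [0, 0, 0, 0, 0, 0], [0, 0, 0, 0, 0, 0]]' | python3 -m crank
python3 -c "
from h import *
from workcell import cams
s=cams.grab_frame('scene')['image'];f=cams.grab_frame('top')['image']
cv2.imwrite('pics/fin.png',np.hstack([cv2.resize(s[140:240,290:390],(400,400),interpolation=2),cv2.resize(f[190:290,170:270],(400,400),interpolation=2)])[:,:,::-1])
P=np.r_[cab(.0002,0),.125-.0076+.057]
for F,o in((S,(290,140)),(T,(170,190))):print('expected tab top',(proj(F,P)-o)*4)"
```

```text
time: 21.98
tool_pos: [0.53, -0.0159, 0.3934]
tool_rot: [3.14, -0.001, 1.367]
contact_force: [0.9, 0.4, 1.1]
width: 0.304
finger_force: 0.0
time: 22.48
tool_pos: [0.531, -0.0112, 0.3921]
tool_rot: [-3.141, 0.0, 1.373]
contact_force: [-0.0, 0.3, 0.5]
width: 0.302
finger_force: 0.0
expected tab top [237.96173614 218.48653722]
expected tab top [198.16910683 187.22801433]
```

View pics/fin.png

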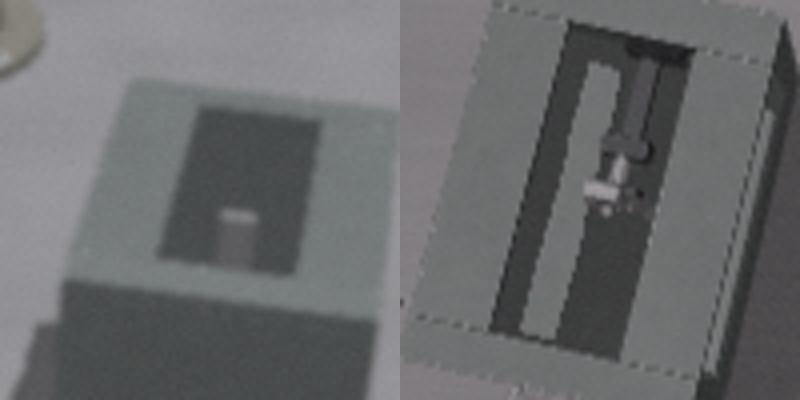

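The gauge hangs upright on the hook. Its tab top is at crop (237,215) in the scene view and (201,190) in the top view, within 1 px of the expected home position. Handing in.

```bash
python3 -c "
from workcell import order;print(order.close_job())"
```

```text
the job is handed in; nothing more can be done
None
```

The snap gauge hangs upright on the hook, lowered fully home and released, and the job is handed in at about 22.6 s; the boss click was judged from the contact forces, since the plunger travel cannot be read directly, and no verdict came back.

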